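# Empty bottle through the bin's push flap

### The arm

A 6-joint arm with a two-finger parallel gripper is mounted at the origin on the work surface. World frame = base frame: x ahead of the robot, y to its left, z up, the work surface at z = 0. Lengths are in m, angles in rad, forces in N, time in s.
With the tool pointing down it reaches from about 0.35 to 0.85 m from the base axis. Payload 8.1 kg.
Tool frame: the origin (TCP) lies midway between the tips of the shut fingers; the grasp point (between the pads) lies 19 mm behind it (robot.grip_point_offset is the distance from the TCP to the grasp point, in m); z points along the fingers, y is the line along which they close (so a half turn about z gives the same grasp; the last joint's range is limited). The gripper opens to 93 mm and grips with 3 to 60 N. Pads are 15 mm wide; open, the fingers measure 128 mm over their backs; the gripper's body (75 mm by 188 mm) begins 65 mm behind the grasp point.
Start: joints at [1.043, 0.13, 1.488, -0, 1.523, -0.085], TCP at [0.257, 0.542, 0.219] pointing down, gripper open.
Joint ranges: [-2.96, 2.96], [-0.89, 2.26], [0.02, 2.5], [-1.34, 4.48], [0, 2.73], [-2.66, 2.66]. Speed limits (rad/s): [2.39, 2.39, 2.79, 3.14, 3.14, 3.14].

### API

Orientations are given as a rotation vector (axis times angle).
In Python, from plant import robot, read_camera, job gives the robot as it stands.
- The arm moves only by the shell command python3 -m inch 'ROWS' [FORCE]. ROWS is JSON, one flat list of numbers, 5 for each row, row after row: the shift along the world's x, y, z in mm, then the turn about the world's z in degrees, then the opening in per cent of the stroke, from 0 (shut) to 100 (fully open). In form: [dx, dy, dz, yaw, hand, dx, dy, dz, yaw, hand, ...]. A call has 1 to 10 rows; each row is the pose to reach, as a shift and turn from the pose commanded when the call began; what a row does not reach only later rows make up. A row lasts 1/12 s, in which the tool goes at most 41.7 mm and 7.16 degrees, less where a joint would pass 70% of its speed; a pose out of reach is approached as far as the arm can. A call with a gripper value outside its range is refused whole. The fingers move at their own pace and stop on an object; FORCE is the grip in N (left out, the last holds). Time passes only in rows, so rows that repeat a pose let the fingers close. It gives the time, the measured TCP pose, the force, the opening and the grip force at its end, in the units of the state.
- robot.read_state(): the state, without advancing time (a new reading comes with each control period).
- read_camera(name): name is "side" or "top"; returns a dict with "image" (420x560x3 uint8, blue, green, red), "K" (3x3 intrinsics, pixels), "extrinsics" (4x4, takes a point from world to camera coordinates). Camera axes: x right, y down, z forward; pixel columns grow to the right and rows downward; lengths in m; the calibration is good to about 2 mm. A picture is of the moment at which its call begins. There is no depth.
- job.close_job(): hands the job in; it is judged then, once.
The state is a dict: "t": time; "q": joint angles; "dq": joint speeds; "joint_torque": joint torques, N m; "tool_pos": TCP position; "orientation": TCP orientation; "force": force on the tool from outside, world axes, zero at the start; "wrist_torque": the same for the moment, N m; "opening": finger opening in m; "gripper_force": force on a finger pad.
Only numpy, scipy, OpenCV 4.12 (cv2) and the standard library are available. Lean on these libraries where they do the work, as an engineer would, in place of code of your own. Each camera call takes 0.05 s, during which the arm holds its last target. There are 200 camera calls.

### The job

Throw away the empty bottle, the tall slim one with the plain screw cap: pick it up and push it bottom first through the sprung flap in the sloping face of the table bin, so that the bottle itself pushes the flap open, then let go so that it drops right inside and the flap closes behind it. Leave everything else on the table where it is.

Things in the scene. Friction and masses are not known exactly. Their poses are not given: they have to be found in the camera images.
- bottle: The empty amber bottle to throw away, upright on the table, 150 mm tall, about 90 g. Round body 44 mm in diameter up to 100 mm above its base, shoulder narrowing to a 23 mm neck at 112 mm, black ribbed screw cap (firmly shut, it does not turn) 27 mm in diameter from 118 to 150 mm. No label. Held best by the cap. Origin: centre of its underside; z runs up its axis to the cap.
- bottle_middle (a point): Point on the bottle's axis 75 mm above its underside (its centre of mass is about 62 mm up).
- bin: White table bin, fixed: tapered tub (144 x 152 mm at the floor, 172 x 180 mm at the rim, walls 4 mm, inner floor 6 mm up) under a hood 248 mm high, 176 mm deep, 184 mm wide; rim band 186 x 194 mm, 148 to 162 mm up. Origin: centre of its underside; z up; its front looks along its own -x, towards the robot. Front upright to 170 mm (at x = -88 mm), then slopes up and back at 60 degrees above level to x = -43 mm, height 248 mm.
- mouth (a point): Centre of the flap's opening, in the plane of the sloping face: bin frame x = -65 mm, y = 0, height 209 mm; axes as the bin's. The opening is 122 mm wide (along the bin's y) and 68 mm from lower to upper edge up the slope.
- sill (a point): Middle of the opening's lower edge, in the plane of the face. Seen from above the opening is only 34 mm deep, so an upright bottle does not pass: tilt it, base leading forwards (the bin's +x) and down, 30 to 50 degrees from straight down. With about 110 mm of the bottle past the face its body is inside, only neck and cap are in the opening, and it drops in when let go.
- flap (a joint): Angle in rad of the light grey plastic flap (116 x 66 x 3 mm, 30 g) filling the opening, hinged along its upper edge, swinging inwards: 0 = shut, 1.4 = stop. A weak spring shuts it (well under 1 N at its lower edge); it leans on whatever is in the opening.
- flap_edge (a point): Middle of the flap's lower edge, 66 mm from the hinge; swings with the flap.
- pump_bottle: Amber pump bottle with a label and a white pump, 60 mm in diameter, 158 mm tall. Origin: centre of the underside. It stands or lies loose on the table and stays where it is. Its place, the empty bottle's and the dropper bottle's are interchanged from start to start.
- dropper_bottle: Squat amber dropper bottle with a label and a rubber bulb, 56 mm in diameter, 106 mm tall. Origin: centre of the underside. It stands or lies loose on the table and stays where it is.
- wipes_tub: White round wipes canister, 93 mm in diameter, 190 mm tall. Origin: centre of the underside. It stands or lies loose on the table and stays where it is.
- bowl: Small glass bowl, 80 mm in diameter, 35 mm high. Origin: centre of the underside. It stands or lies loose on the table and stays where it is.
- polish_a: Dark nail varnish bottle, 32 mm in diameter, 79 mm tall, beside the bin on its -y side. Origin: centre of the underside. It stands or lies loose on the table and stays where it is.
- polish_b: Pale nail varnish bottle, 32 mm in diameter, 79 mm tall, beside the bin on its +y side. Origin: centre of the underside. It stands or lies loose on the table and stays where it is.
- buffer: Nail buffing block, 95 x 36 x 27 mm, lying in front of the bin. Origin: centre of the underside, x along its length. It stands or lies loose on the table and stays where it is.
- nail_file: Flat nail file, 128 x 18 x 5 mm. Origin: centre of the underside, x along its length. It stands or lies loose on the table and stays where it is.
Not all that is in view belongs to the job. Leave any blue or purple look-alike of the dropper_bottle alone.

How it is judged:
By the outcome, as a careful person would: the job done as asked, in the order asked, and still so for the second after the job is handed in, with the robot touching nothing.
It also fails if it takes over 38 s, if anything falls off the work surface, if the arm or the gripper's body presses on something with over 40 N, if the wrist force passes 120 N, or if a joint passes its speed limit or range.

## Working session

There is one attempt and no reset: what is moved stays moved. The work goes in short steps, Python scripts to look and compute and a shell command to move; the robot and the scene stay as the last step left them, time stands still between calls to the robot, and variables do not carry over. Pictures are saved under pics/ and viewed, at most 10 in all, crops included, and the job is handed in when it is done.

```bash
ls; mkdir -p pics; python3 - <<'E'
from plant import robot, read_camera
import cv2,numpy as np
for n in("side","top"):
    c=read_camera(n); cv2.imwrite(f"pics/{n}0.png",c["image"]); print(n,c["K"].round(1).tolist(),c["extrinsics"].round(3).tolist())
s=robot.read_state();print(s["t"],s["tool_pos"],s["orientation"],s["opening"],robot.grip_point_offset)
E
```

```text
pics
side [[479.3, 0.0, 284.3], [0.0, 479.3, 215.5], [0.0, 0.0, 1.0]] [[0.885, -0.465, -0.02, -0.504], [-0.32, -0.576, -0.753, 0.3], [0.339, 0.672, -0.658, 1.083], [0.0, 0.0, 0.0, 1.0]]
top [[464.0, 0.0, 287.7], [0.0, 464.0, 208.1], [0.0, 0.0, 1.0]] [[-0.003, -1.0, -0.007, 0.013], [-0.992, 0.004, -0.123, 0.549], [0.123, 0.007, -0.992, 1.487], [0.0, 0.0, 0.0, 1.0]]
0.1 [0.25680414 0.54170359 0.21771165] [-6.89790148e-01 -3.06443225e+00  2.46108504e-03] 0.09312366088977919 0.0188
```

View pics/side0.png

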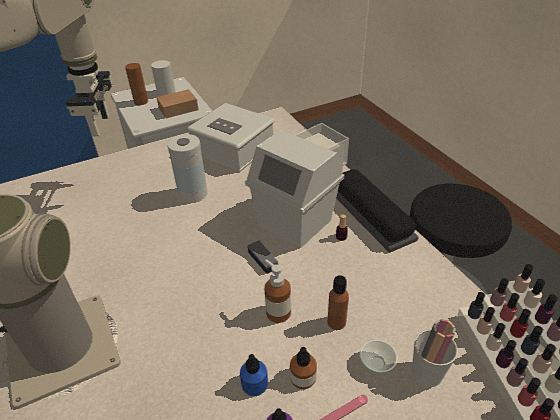

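View pics/top0.png

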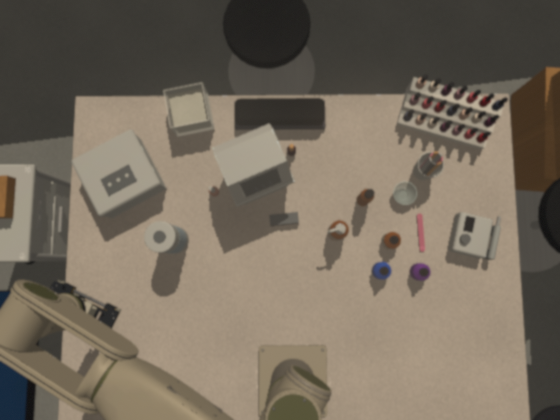

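The side view shows the candidates: plain capped bottle (338,303), pump bottle (278,298), dropper (303,370), blue (254,376), purple (280,415), and tiny varnish (342,230). I choose (338,303): tall, slim, no label, black screw cap. In the top view it is at (366,197). The bin's flap is at (278,178) side and (262,182) top, yawed about 20°.

```bash
python3 - <<'E'
import cv2,numpy as np
s=cv2.imread("pics/side0.png");t=cv2.imread("pics/top0.png")
def c(i,x,y,w,h): return cv2.resize(i[y:y+h,x:x+w],(400,300),interpolation=cv2.INTER_CUBIC)
m=np.vstack([np.hstack([c(s,290,260,100,75),c(t,330,165,80,60)]),np.hstack([c(s,235,120,120,90),c(t,200,120,100,75)])])
m=cv2.convertScaleAbs(m,alpha=1.5)
cv2.imwrite("pics/m.png",m)
E
```

```text
(no output)
```

View pics/m.png

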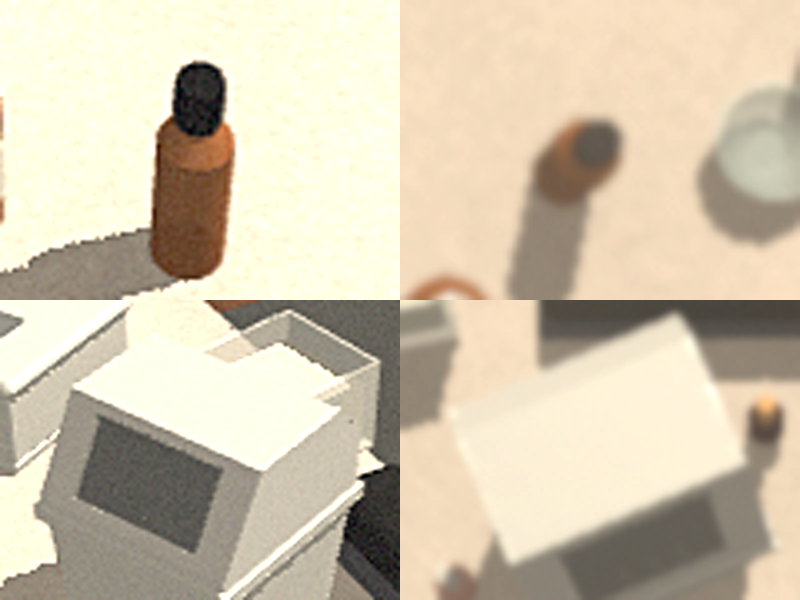

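The crop confirms the choice: no label, black ribbed cap, cap-top centre at side (340,278) and top (369.6,193.6). The bin's hood edge and flap corners are readable in both views.

```bash
cat > h.py <<'E'
import numpy as np,cv2
from plant import robot, read_camera
C={n:read_camera(n) for n in("side","top")}
P={n:c["K"]@c["extrinsics"][:3] for n,c in C.items()}
def tri(s,t):
    X=cv2.triangulatePoints(P["side"],P["top"],np.array(s,float),np.array(t,float))[:,0];return X[:3]/X[3]
def onz(n,p,z):
    M=P[n];H=np.c_[M[:,0],M[:,1],M[:,2]*z+M[:,3]];v=np.linalg.solve(H,[*p,1]);return v[:2]/v[2]
def proj(n,X):
    v=P[n]@np.r_[X,1];return (v[:2]/v[2]).round(1)
E
python3 - <<'E'
from h import *
print("cap",tri((340.25,278.5),(369.6,193.6)),onz("side",(340.25,278.5),.15),onz("top",(369.6,193.6),.15),"base",onz("side",(337,325.5),0))
S=lambda x,y:(235+x/3.3333,120+(y-300)/3.3333);T=lambda x,y:(200+(x-400)/4,120+(y-300)/4)
L=tri(S(78,388),T(512,565));R=tri(S(262,470),T(745,465));print(L,R,np.linalg.norm(L-R))
y=(L-R)[:2];yaw=np.arctan2(-y[0],y[1]);print("yaw",np.degrees(yaw))
for z,ps in((.209+.0294,[(100,416),(223,465)]),(.209-.0294,[(193,553),(77,495)])):
  for p in ps: print("flap",onz("side",S(*p),z))
M=((L+R)/2)[:2];Ls=[onz("side",S(78,388),.248),onz("side",S(262,470),.248)];print("side hood",Ls,"top",onz("top",T(512,565),.248),onz("top",T(745,465),.248))
c,s=np.cos(yaw),np.sin(yaw);print("mouth from hood",M+np.array([c,s])*-.022)
E
```

```text
cap [ 0.57979314 -0.23802744  0.15600927] [ 0.58548859 -0.23427599] [ 0.57823158 -0.23799362] base [ 0.57963328 -0.24519555]
[0.58932456 0.17737432 0.24880563] [0.65912904 0.01256549 0.25015758] 0.1789872654582616
yaw 22.954998540935023
flap [0.59732516 0.14784733]
flap [0.64823046 0.04555779]
flap [0.61409963 0.02999844]
flap [0.56934729 0.13778422]
side hood [array([0.59350322, 0.17797338]), array([0.66318743, 0.01476271])] top [0.58572885 0.17867493] [0.65718741 0.01355568]
mouth from hood [0.60396895 0.08638973]
```

```bash
python3 -m inch '[0,0,40,0,70, 0,0,80,-7,70, 40,-10,90,-14,70, 72,-30,90,-21,70, 92,-68,90,-28,70, 105,-106,90,-35,70, 118,-144,90,-42,70, 131,-182,90,-49,70, 144,-220,90,-56,70, 157,-258,90,-63,70]' 20; python3 -m inch '[13,-38,0,-7,70, 26,-76,0,-14,70, 39,-114,0,-21,70, 52,-152,0,-28,70, 65,-190,0,-35,70, 78,-228,0,-42,70, 91,-266,0,-49,70, 104,-304,0,-56,70, 117,-342,0,-63,70, 130,-380,0,-68,70]'; python3 - <<'E'
from h import *
s=robot.read_state();print(s["t"],s["tool_pos"],s["orientation"],s["q"],s["opening"])
for n,p,z in(("pump",(339,229),.12),("dropper",(392,240),.08),("buffer",(284,219),.027),("blue",(381,270),.08)):print(n,onz("top",p,z))
E
```

```text
t: 1.03
tool_pos: [0.4142, 0.2823, 0.3085]
orientation: [2.196, 2.246, -0.0]
force: [0.7, -0.2, 0.4]
opening: 0.065
gripper_force: 0.0
t: 1.87
tool_pos: [0.5442, -0.0979, 0.3086]
orientation: [-3.077, -0.633, -0.0]
force: [0.8, -0.1, 0.3]
opening: 0.0651
gripper_force: 0.0
1.9667 [ 0.54441797 -0.10117559  0.30738797] [ 3.07696472e+00  6.28834007e-01 -2.89993092e-03] [-0.2751353  -0.01339212  1.47750443 -0.00177022  1.67864975  0.89228693] 0.06520457260229218
pump [ 0.47333653 -0.14659335]
dropper [ 0.4412086  -0.31670158]
buffer [0.51414449 0.02363227]
blue [ 0.34779539 -0.27957013]
```

```bash
python3 -m inch '[10,-36,0,0,70, 20,-74,-5,0,70, 30,-110,-20,0,70, 36,-138,-50,0,70, 36,-139,-85,0,70, 36,-139,-113,0,70, 36,-139,-113,0,70]'; python3 - <<'E'
from h import *
s=robot.read_state();print(s["t"],s["tool_pos"])
i=C["side"]["image"];t=C["top"]["image"]
f=lambda i,x,y,w,h:cv2.convertScaleAbs(cv2.resize(i[y:y+h,x:x+w],(400,400),interpolation=cv2.INTER_CUBIC),alpha=1.4)
cv2.imwrite("pics/a.png",np.hstack([f(i,280,210,130,130),f(t,320,140,100,100)]))
for z in(.15,):print(proj("side",[*s["tool_pos"][:2],z]),proj("top",[*s["tool_pos"][:2],z]), proj("side",s["tool_pos"]))
E
```

```text
t: 2.55
tool_pos: [0.5762, -0.2331, 0.1873]
orientation: [-3.067, -0.641, 0.015]
force: [-1.0, 1.1, -1.7]
opening: 0.0649
gripper_force: 0.0
2.65 [ 0.57928256 -0.23388698  0.19490431]
[337.7 279.4] [368.2 193.3] [338.9 265. ]
```

View pics/a.png

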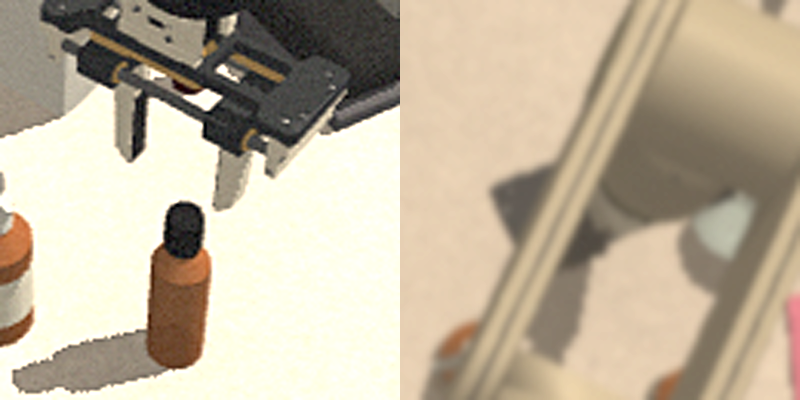

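The fingers are above and astride the cap (fingertips around side (338,269), cap top (340,278)), within a few mm. I now descend and grip.

```bash
python3 -m inch '[1,-2,-30,0,70, 1,-2,-60,0,70, 1,-2,-81,0,70, 1,-2,-81,0,70, 1,-2,-81,0,70, 1,-2,-81,0,0, 1,-2,-81,0,0, 1,-2,-81,0,0, 1,-2,-81,0,0, 1,-2,-81,0,0]' 20; python3 -m inch '[0,0,0,0,0, 0,0,0,0,0, 0,0,0,0,0, 0,0,12,0,0, 0,0,25,0,0, 0,0,50,0,0, 0,0,70,0,0, 0,0,70,0,0, 0,0,70,0,0]'; python3 - <<'E'
from h import *
s=robot.read_state();print(s["t"],s["tool_pos"],s["opening"],s["gripper_force"])
i=C["side"]["image"]
cv2.imwrite("pics/b.png",cv2.convertScaleAbs(cv2.resize(i[180:340,250:410],(400,400),interpolation=cv2.INTER_CUBIC),alpha=1.4))
E
```

```text
t: 3.48
tool_pos: [0.5816, -0.2371, 0.1157]
orientation: [3.074, 0.643, 0.002]
force: [0.5, -0.6, 0.4]
opening: 0.0363
gripper_force: 0.0
t: 4.23
tool_pos: [0.5824, -0.2375, 0.1876]
orientation: [3.072, 0.643, 0.006]
force: [0.0, -0.7, -1.2]
opening: 0.0264
gripper_force: 20.0
4.3333 [ 0.58075061 -0.23667883  0.18419411] 0.026551227908594703 19.99986559152603
```

View pics/b.png

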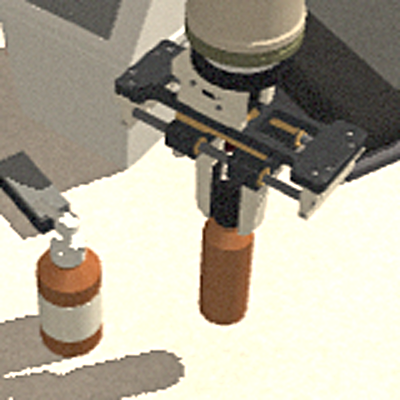

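The bottle is gripped by the cap and lifted clear, hanging upright. The moves can't tilt the tool, so I'll carry the bottle to open table, stand it there, loosen the grip and pull the cap back so it pivots about its base edge. Then I'll grip hard.

```bash
python3 -m inch '[-6,20,12,0,0, -18,58,12,0,0, -30,96,12,0,0, -42,134,12,0,0, -54,172,12,0,0, -66,210,12,0,0, -78,248,12,0,0, -90,286,12,0,0, -102,324,12,0,0, -114,362,12,0,0]' 20 && python3 -m inch '[-5,20,-20,0,0, -7,26,-50,0,0, -7,26,-72,0,0, -7,26,-80,0,0, -7,26,-82,0,0, -7,26,-82,0,0, -7,26,-82,0,0]'
```

```text
t: 5.17
tool_pos: [0.4652, 0.1266, 0.1952]
orientation: [-3.075, -0.643, 0.004]
force: [1.0, 0.2, -0.2]
opening: 0.0268
gripper_force: 20.0
t: 5.75
tool_pos: [0.4597, 0.1508, 0.1142]
orientation: [3.075, 0.643, -0.002]
force: [0.2, -1.1, -1.2]
opening: 0.0265
gripper_force: 20.0
```

```bash
python3 -m inch '[0,0,-1,0,0, 0,0,-1,0,0, -5,-2,0,0,0, -11,-5,0,0,0, -16,-7,0,0,0, -22,-9,1,0,0, -27,-12,1,0,0, -33,-14,0,0,0, -38,-16,0,0,0, -43,-18,-1,0,0]' 4; python3 - <<'E'
from h import *
s=robot.read_state();print(s["t"],s["tool_pos"],s["opening"],s["gripper_force"],s["force"])
p=proj("side",s["tool_pos"]).astype(int);print(p);x,y=p[0]-60,p[1]-60
i=C["side"]["image"]
cv2.imwrite("pics/c.png",cv2.convertScaleAbs(cv2.resize(i[y:y+140,x:x+140],(420,420),interpolation=cv2.INTER_CUBIC),alpha=1.4))
E
```

```text
t: 6.58
tool_pos: [0.4166, 0.1329, 0.1137]
orientation: [3.075, 0.643, 0.0]
force: [0.4, 0.8, -0.5]
opening: 0.0267
gripper_force: 4.0
6.6833 [0.41621155 0.13284913 0.11334786] 0.027100674871949414 3.9999454468488693 [ 0.49016698  0.73118632 -0.354091  ]
[206 217]
```

View pics/c.png

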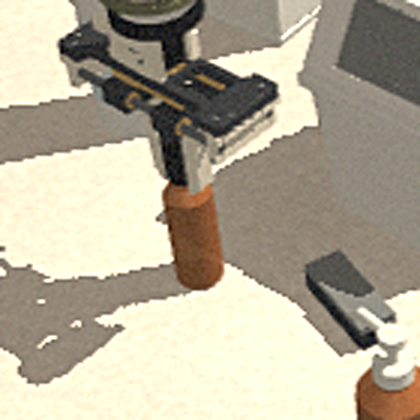

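It is tilting: base at crop (200,280), cap at (175,165), with the base leading towards the bin. I continue the arc, then measure the tilt before tightening.

```bash
python3 -m inch '[-5,-2,-1,0,0, -10,-4,-2,0,0, -16,-7,-4,0,0, -21,-9,-6,0,0, -26,-11,-8,0,0, -31,-13,-11,0,0, -36,-15,-14,0,0, -41,-17,-17,0,0, -46,-20,-20,0,0, -50,-21,-23,0,0]' 4; python3 - <<'E'
from h import *
s=robot.read_state();print(s["t"],s["tool_pos"],s["opening"],s["gripper_force"],s["force"])
g=s["tool_pos"]+[0,0,.0188];p=proj("side",g).astype(int);print(p);x,y=p[0]-60,p[1]-60
u=np.array([.92,.392,0])
for a in(20,30,40,45,50):
    r=np.radians(a);print(a,proj("side",g+.134*(u*np.sin(r)-[0,0,np.cos(r)]))-[x,y])
i=C["side"]["image"][y:y+140,x:x+140]
h=cv2.cvtColor(i,cv2.COLOR_BGR2HSV);m=cv2.inRange(h,(0,130,40),(20,255,255));m=cv2.morphologyEx(m,cv2.MORPH_OPEN,np.ones((3,3)))
n,l,st,ce=cv2.connectedComponentsWithStats(m);print([(st[k].tolist(),ce[k].round(1)) for k in range(1,n) if st[k][4]>60])
cv2.imwrite("pics/d.png",cv2.convertScaleAbs(cv2.resize(i,(420,420),interpolation=cv2.INTER_CUBIC),alpha=1.4))
E
```

```text
t: 7.52
tool_pos: [0.3709, 0.1127, 0.0953]
orientation: [3.075, 0.643, 0.015]
force: [-0.3, 0.8, 0.6]
opening: 0.0424
gripper_force: 4.0
7.6167 [0.36741845 0.112051   0.09167504] 0.04319276942628516 4.022573957336135 [-2.69128209 -0.15644483  5.94204664]
[191 229]
20 [79.8 84.9]
30 [84.9 78.1]
40 [89.3 70.8]
45 [91.2 67.1]
50 [92.9 63.2]
[([67, 65, 19, 19, 242], array([76.7, 74.3])), ([134, 113, 6, 19, 96], array([136.7, 121.6]))]
```

View pics/d.png

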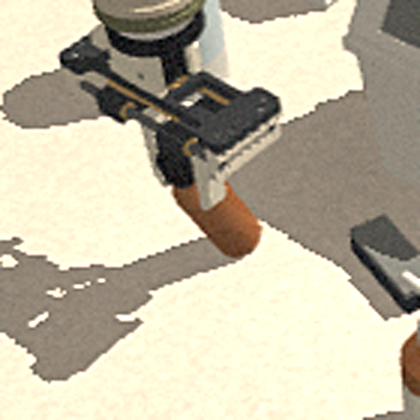

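The pads have slid down onto the top of the body (opening 43 mm), so I need the actual base position and tilt before mending it.

```bash
python3 - <<'E'
from h import *
s=robot.read_state();g=s["tool_pos"]+[0,0,.0188]
u=np.array([.92,.392]);
for p in((211,249),(208,244),(216,243)):
  b=onz("side",p,.008);d=b-np.array([.4597,.1508]);print(b,"moved along x'",d@u*1000,"lat",d@[-.392,.92]*1000, "from g",(b-g[:2])@u*1000)
i=C["side"]["image"];t=C["top"]["image"]
f=lambda i,x,y,w,h:cv2.convertScaleAbs(cv2.resize(i[y:y+h,x:x+w],(400,400),interpolation=cv2.INTER_CUBIC),alpha=1.5)
cv2.imwrite("pics/e.png",np.hstack([f(i,165,195,70,70),f(t,190,210,100,100)]))
print(s["t"],proj("top",g),s["force"],s["opening"])
# predicted axis directions in side image (deg below horizontal) for tilts
for a in(0,10,20,30,40,50):
  r=np.radians(a);v=np.r_[u*np.sin(r),-np.cos(r)];q=proj("side",g+.1*v)-proj("side",g+.02*v);print(a,np.degrees(np.arctan2(q[1],q[0])).round(0),np.hypot(*q).round(1))
E
```

```text
[0.41093122 0.12447759] moved along x' -55.185668463478805 lat -5.099258252568952 from g 45.05015527796876
[0.41071783 0.14663762] moved along x' -46.695252362425094 lat 15.371622286563797 from g 53.54057137902247
[0.43148032 0.13964416] moved along x' -30.33519660675759 lat 0.7987382387651373 from g 69.90062713468997
7.7167 [254.8 264.1] [-1.37080852 -0.95441623  6.13828573] 0.043432736099967374
0 79.0 22.2
10 66.0 20.2
20 52.0 18.7
30 36.0 18.0
40 20.0 18.4
50 5.0 19.4
```

View pics/e.png

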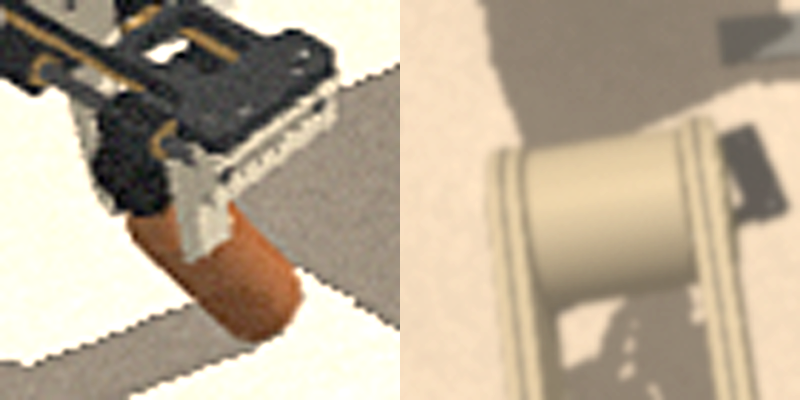

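Findings: tilt is about 24° and the grip is about 110 mm up the axis, with the pads on the top of the body, because the base slid on the table. This tilt already fits the opening (44/sin 54° = 54 mm, under 68 mm). I'll firm the grip, lift to in front of the mouth and look. The sill can lever it further over if needed.

```bash
python3 -m inch '[0,0,0,0,0, 0,0,0,0,0, 0,0,0,0,0, 0,0,10,0,0, 0,0,30,0,0, 0,0,65,0,0, 0,0,105,0,0, 0,0,145,0,0, 0,0,185,0,0, 0,0,225,0,0]' 30; python3 -m inch '[0,0,15,0,0, 25,-7,17,0,0, 60,-16,17,0,0, 95,-26,17,0,0, 130,-35,17,0,0, 155,-42,17,0,0, 170,-46,17,0,0, 170,-46,17,0,0, 170,-46,17,0,0]'; python3 - <<'E'
from h import *
s=robot.read_state();g=s["tool_pos"]+[0,0,.0188];print(s["t"],s["tool_pos"],s["opening"],s["force"])
u=np.array([.92,.392]);i=C["side"]["image"];p=proj("side",g).astype(int);x,y=p[0]-55,p[1]-50
for a in(0,10,20,30,40,50):
  r=np.radians(a);v=np.r_[u*np.sin(r),-np.cos(r)];print(a,((proj("side",g+.11*v)-[x,y])*4).round(),((proj("side",g+.03*v)-[x,y])*4).round())
print("mouth",(proj("side",[.606,.088,.209])-[x,y])*4)
cv2.imwrite("pics/f.png",cv2.convertScaleAbs(cv2.resize(i[y:y+140,x:x+140],(560,560),interpolation=cv2.INTER_CUBIC),alpha=1.4))
E
```

```text
t: 8.55
tool_pos: [0.3662, 0.112, 0.3176]
orientation: [-3.075, -0.643, 0.001]
force: [1.5, 0.0, -0.9]
opening: 0.0425
gripper_force: 29.9
t: 9.3
tool_pos: [0.5368, 0.066, 0.3318]
orientation: [-3.075, -0.642, 0.004]
force: [0.7, 1.0, -1.6]
opening: 0.0423
gripper_force: 29.9
9.4 [0.53623804 0.06646178 0.33266261] 0.042308205886350564 [-0.29375271 -0.28248569 -0.13042379]
0 [232. 358.] [224. 245.]
10 [252. 340.] [230. 240.]
20 [272. 320.] [236. 235.]
30 [290. 296.] [241. 228.]
40 [306. 269.] [245. 220.]
50 [320. 241.] [249. 212.]
mouth [320.  348.8]
```

View pics/f.png

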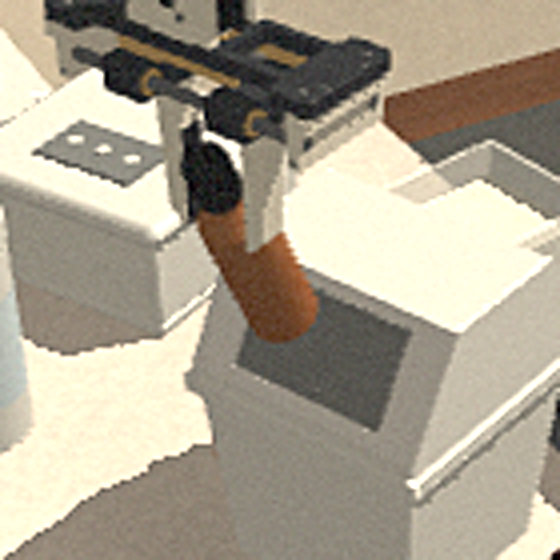

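The bottle is held firmly, tilted about 24°, with its base at crop (286,315) just in front of the flap, whose centre is at (320,349). I'll recentre (about 7 mm sideways, 5 mm forward) and push along the bottle's axis.

```bash
python3 -m inch '[8,-5,0,0,0, 12,-3,-9,0,0, 15,-2,-18,0,0, 19,0,-27,0,0, 23,1,-37,0,0, 27,3,-46,0,0, 30,5,-55,0,0, 34,6,-64,0,0, 38,8,-73,0,0, 38,8,-73,0,0]' 30; python3 - <<'E'
from h import *
s=robot.read_state();g=s["tool_pos"]+[0,0,.0188];print(s["t"],s["tool_pos"],s["opening"],s["force"])
i=C["side"]["image"];t=C["top"]["image"]
f=lambda i,x,y,w,h:cv2.convertScaleAbs(cv2.resize(i[y:y+h,x:x+w],(400,400),interpolation=cv2.INTER_CUBIC),alpha=1.5)
cv2.imwrite("pics/g.png",np.hstack([f(i,235,90,100,100),f(t,200,120,100,100)]))
E
```

```text
t: 10.23
tool_pos: [0.5746, 0.0744, 0.2567]
orientation: [-3.074, -0.643, 0.005]
force: [0.1, 0.1, -1.3]
opening: 0.0426
gripper_force: 29.9
10.3333 [0.57489169 0.07424491 0.25894364] 0.04237425086125294 [-0.3816678  -0.53983731 -0.30515714]
```

View pics/g.png

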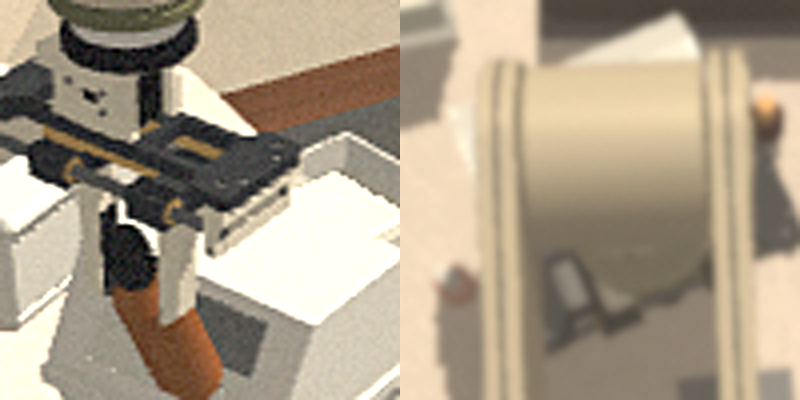

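In this last view, the base's end is at side px (283,186), within the opening, with no reaction force and the model putting it about 27 mm past the face. I've used my viewing allowance, so from here I go by force and mask numbers.

```bash
python3 -m inch '[4,2,-9,0,0, 7,3,-18,0,0, 11,5,-27,0,0, 13,6,-32,0,0, 13,6,-32,0,0]' 30; cat > o.py <<'E'
from h import *
s=robot.read_state();g=s["tool_pos"]+[0,0,.0188];u=np.array([.92,.392])
print(s["t"],g.round(4),s["opening"],s["force"].round(1),"g rel mouth x',y',z",((g[:2]-[.606,.088])@u).round(4),((g[:2]-[.606,.088])@[-.392,.92]).round(4),(g[2]-.209).round(4))
i=C["side"]["image"];h=cv2.cvtColor(i,cv2.COLOR_BGR2HSV)[80:210,235:330]
m=cv2.inRange(h,(0,130,40),(20,255,255))
n,l,st,ce=cv2.connectedComponentsWithStats(m);
for k in range(1,n):
  if st[k][4]>25:
    ys,xs=np.where(l==k);a=cv2.minAreaRect(np.c_[xs,ys].astype(np.float32));print("orange bbox",st[k]+[235,80,0,0,0],"rect",np.round(a[0],1)+[235,80],np.round(a[1],1),round(a[2]))
    for y in range(ys.min(),ys.max()+1,3): print(y+80,xs[ys==y].min()+235,xs[ys==y].max()+235,end=" | ")
g_=cv2.cvtColor(i,cv2.COLOR_BGR2GRAY)
print("\nflap probe",[int(g_[r,c]) for r,c in((165,290),(170,297),(180,292),(185,290),(175,262),(165,300),(200,300))])
E
python3 o.py; python3 - <<'E'
import cv2;g=cv2.cvtColor(cv2.imread("pics/side0.png"),cv2.COLOR_BGR2GRAY);print([int(g[r,c]) for r,c in((165,290),(170,297),(180,292),(185,290),(175,262),(165,300),(200,300))])
E
```

```text
t: 10.75
tool_pos: [0.5874, 0.0803, 0.2252]
orientation: [-3.074, -0.643, 0.005]
force: [0.3, 1.2, -1.3]
opening: 0.0425
gripper_force: 29.9
10.85 [0.5878 0.0802 0.2458] 0.04196625110303732 [ 0.4  0.3 -0.7] g rel mouth x',y',z -0.0198 -0.0 0.0368
orange bbox [291 103  39  20 261] rect [311.5 113.7] [12.  39.6] 74
103 328 329 | 106 317 329 | 109 307 328 | 112 296 328 | 115 292 328 | 118 295 317 | 121 298 306 | orange bbox [268 168  26  27 329] rect [280.7 180.9] [32.6 16.5] 63
168 277 278 | 171 268 277 | 174 268 278 | 177 270 288 | 180 271 289 | 183 273 290 | 186 275 292 | 189 280 293 | 192 286 292 | 
flap probe [74, 55, 60, 74, 102, 178, 101]
[75, 55, 60, 58, 64, 171, 98]
```

The orange mask is now cut off exactly along the sill line (275,187)→(286,192), so the bottle is through the opening with almost no force. I push on.

```bash
python3 -m inch '[4,2,-9,0,0, 7,3,-18,0,0, 10,4,-25,0,0, 12,5,-30,0,0, 12,5,-30,0,0]' 30;python3 o.py
```

```text
t: 11.27
tool_pos: [0.5994, 0.0853, 0.1954]
orientation: [-3.075, -0.643, 0.005]
force: [-0.1, -0.9, -1.3]
opening: 0.0422
gripper_force: 29.9
11.3667 [0.5998 0.0852 0.2158] 0.042665029638617416 [ 0.6 -0.2 -1. ] g rel mouth x',y',z -0.0068 -0.0002 0.0068
orange bbox [292 103  38  20 267] rect [311.9 113.6] [11.9 38.6] 74
103 328 329 | 106 317 329 | 109 307 328 | 112 296 329 | 115 293 327 | 118 295 316 | 121 298 306 | orange bbox [271 175  24  21 195] rect [283.1 184.7] [28.4 12.5] 39
175 281 281 | 178 272 281 | 181 272 281 | 184 274 291 | 187 276 292 | 190 283 294 | 193 288 293 | 
flap probe [105, 142, 57, 71, 99, 142, 102]
```

```bash
python3 -m inch '[3,1,-8,0,0, 3,1,-8,0,0, 3,1,-8,0,65, 3,1,-8,0,65, 3,1,-8,0,65, 3,1,-8,0,65, 3,1,-8,0,65, 3,1,-8,0,65]' 30;python3 o.py
```

```text
t: 12.03
tool_pos: [0.6032, 0.0861, 0.1899]
orientation: [3.075, 0.643, 0.001]
force: [-0.6, 0.3, -0.8]
opening: 0.0603
gripper_force: 0.1
12.1333 [0.6031 0.0861 0.2086] 0.06054706381171247 [-0.6 -0.1 -0.8] g rel mouth x',y',z -0.0034 -0.0006 -0.0004
orange bbox [293 103  37  20 268] rect [312.  113.5] [12.  38.5] 74
103 328 329 | 106 317 329 | 109 307 327 | 112 296 329 | 115 301 328 | 118 295 317 | 121 298 307 | 
flap probe [76, 117, 136, 111, 100, 102, 104]
```

The bottle's orange is gone from the opening, so it has dropped. I withdraw and check the flap and opening against the first picture.

```bash
python3 -m inch '[-3,-1,10,0,65, -7,-3,25,0,65, -15,-6,45,0,65, -25,-11,75,0,65, -35,-15,110,0,65, -60,-25,140,0,65, -90,-38,150,0,65, -125,-53,150,0,65, -160,-68,150,0,65, -195,-83,150,0,65]';python3 -m inch '[0,0,0,0,65,0,0,0,0,65,0,0,0,0,65,0,0,0,0,65,0,0,0,0,65,0,0,0,0,65]'; python3 - <<'E'
from h import *
s=robot.read_state();print(s["t"],s["tool_pos"],s["force"])
for n in C:
  a=cv2.imread(f"pics/{n}0.png");b=C[n]["image"]
  d=cv2.GaussianBlur(cv2.absdiff(a,b),(5,5),0).max(2)
  m=(d>35).astype(np.uint8);k,l,st,ce=cv2.connectedComponentsWithStats(m)
  print(n,[st[j].tolist() for j in range(1,k) if st[j][4]>15])
a=cv2.imread("pics/side0.png").astype(int);b=C["side"]["image"].astype(int)
print("flap mean before/after",a[165:185,270:288].mean((0,1)),b[165:185,270:288].mean((0,1)))
mask=np.zeros(a.shape[:2],np.uint8);cv2.fillPoly(mask,[np.array([(265,155),(302,169),(293,196),(258,178)])],1)
d=abs(a-b).max(2)[mask>0];print("flap diff mean/p95/max",d.mean(),np.percentile(d,95),d.max())
h=cv2.cvtColor(C["side"]["image"],cv2.COLOR_BGR2HSV);m=cv2.inRange(h,(0,130,40),(20,255,255));k,l,st,ce=cv2.connectedComponentsWithStats(m);print([st[j].tolist() for j in range(1,k) if st[j][4]>40])
E
```

```text
t: 12.97
tool_pos: [0.4065, 0.0028, 0.3406]
orientation: [3.074, 0.644, 0.002]
force: [-0.6, -0.5, 0.3]
opening: 0.0605
gripper_force: 0.0
t: 13.47
tool_pos: [0.4086, 0.0034, 0.3393]
orientation: [-3.074, -0.644, 0.002]
force: [-0.2, -0.4, -0.6]
opening: 0.0603
gripper_force: 0.0
13.5667 [0.40841912 0.00339651 0.33927087] [ 0.30217412 -0.17053044  0.30317411]
side [[0, 0, 9, 9, 49], [29, 0, 11, 11, 50], [0, 0, 254, 170, 15443], [32, 10, 4, 7, 18], [0, 137, 71, 145, 3782], [230, 151, 7, 7, 23], [220, 166, 9, 15, 69], [39, 179, 34, 31, 414], [0, 242, 36, 20, 414], [0, 261, 22, 11, 167], [26, 267, 9, 11, 28], [283, 274, 66, 65, 1685], [39, 281, 13, 13, 75], [70, 283, 67, 53, 1762], [0, 332, 4, 6, 20]]
top [[352, 189, 23, 47, 576], [254, 210, 12, 28, 221], [266, 213, 32, 21, 512], [318, 218, 2, 15, 21], [326, 233, 4, 9, 22], [224, 234, 99, 186, 4447], [0, 280, 64, 108, 4241], [61, 283, 147, 137, 5210], [280, 324, 9, 10, 58], [298, 353, 7, 7, 37], [308, 358, 3, 8, 17], [297, 370, 7, 5, 26], [266, 374, 22, 33, 301], [314, 377, 15, 13, 89], [268, 395, 35, 25, 725], [319, 398, 5, 14, 44], [262, 409, 4, 11, 21]]
flap mean before/after [54.73333333 58.78333333 60.03888889] [56.10277778 59.98333333 61.27222222]
flap diff mean/p95/max 5.0752293577981655 10.0 19
[[125, 63, 23, 42, 557], [291, 94, 85, 29, 571], [368, 107, 80, 61, 570], [443, 158, 117, 97, 908], [265, 280, 25, 23, 401], [266, 312, 24, 11, 119], [290, 355, 26, 24, 389]]
```

```bash
python3 -c "
from plant import job
print(job.close_job())"
```

```text
the job is handed in; nothing more can be done
None
```

The empty bottle went base first through the flap into the bin, the flap looks shut again, nothing else on the table appears to have moved, and the job was handed in at about 13.6 s; the tilt was about 24° rather than the 30–50° you gave, because the base slid on the table while I tilted it.

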